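Dispense one black-capped vial

ROBOT

A 6-joint arm with a two-finger parallel gripper is mounted at the origin on a cart in front of the work surface, level with it; the furniture and walls round the work are solid. World frame = base frame: x ahead of the robot, y to its left, z up, the work surface at z = 0. Lengths are in m, angles in rad, forces in N, time in s.
With the tool pointing down it reaches from about 0.35 to 0.85 m from the base axis. Payload 8.1 kg.
Tool frame: the origin (TCP) lies on the mounting face of the last link; the fingertips stand tip_reach ahead of it and the grasp point (between the pads) lies 155 mm ahead of it (tip_reach is the distance from the TCP to the fingertips, in m); z points along the fingers, y is the line along which they close (so a half turn about z gives the same grasp; the last joint's range is limited). The gripper opens to 85 mm and grips with 20 to 120 N. Pads are 22 mm wide; open, the fingers measure 114 mm over their backs; the gripper's body (76 mm by 85 mm) begins 54 mm behind the grasp point. The pads swing forward as they close: fully open they stand 13 mm farther back than shut.
Start: joints at [1.16, 0.13, 1.488, -0, 1.523, -0.085], TCP at [0.192, 0.568, 0.405] pointing down, gripper open.
Joint ranges: [-2.96, 2.96], [-0.89, 2.26], [0.02, 2.5], [-1.34, 4.48], [0, 2.73], [-2.66, 2.66]. Speed limits (rad/s): [2.39, 2.39, 2.79, 3.14, 3.14, 3.14].

INTERFACE

Orientations are given as a unit quaternion [x, y, z, w].
In Python, from station import state, grab_frame, get_calibration, close_job, spot_in, outline_of, tip_reach gives the robot as it stands.
- The arm moves only by the tool move_arm, never from a script. Its arguments are lists of equal length, an entry for each row: "slide": the shift along the tool's x, y, z in cm, a list of three; "turn": the turn about the tool's z in degrees. In form: {"slide": [[dx, dy, dz], ...], "turn": [turn, ...]}. A call has 1 to 5 rows; each row shifts and turns the commanded pose from where the row before left it, along the tool's axes as they then stand; what a row does not reach is not made up. A row lasts 1/8 s, in which the tool goes at most 62.5 mm and 10.7 degrees, less where a joint would pass 70% of its speed; a pose out of reach is approached as far as the arm can. A call with a gripper value outside its range is refused whole. "hand" is the gripper command: -1 is shut, 1 is fully open, values between are in proportion, set as the call begins (left out, the last holds). The fingers move at their own pace and stop on an object; "force" is the grip in N (left out, the last holds). Time passes only in rows, so rows that do not move let the fingers close. It gives the time, the measured TCP pose, the force, the opening and the grip force at its end, in the units of the state.
- state(): the state, without advancing time (a new reading comes with each control period).
- grab_frame(name): name is "scene" or "top"; returns (picture, depth): 400x640x3 uint8, red, green, blue; 400x640 float32, m along the optical axis (not along the pixel's ray), 0 where there is no reading.
- get_calibration(name): a dict with "K" (3x3 intrinsics, pixels), "k1" (the pictures are not rectified: a ray, as slopes to the right and down, at radius r is drawn at 1 + k1 r^2 times it, then the intrinsics apply), "extrinsics" (4x4, takes a point from world to camera coordinates). Camera axes: x right, y down, z forward; pixel columns grow to the right and rows downward; lengths in m; the calibration is good to about 2 mm. A picture is of the moment at which its call begins. get_calibration takes no time and is no camera call.
- close_job(): hands the job in; it is judged then, once.
Trained networks look in the newest picture that a camera, given by its name, has taken for a name from the list of things; names that differ only in an ending like _2 or _b are one class to them, and where a whole thing is asked for, a point or a joint stands for the part that bears it (a point fixed in the world has none). Each returns a list of dicts, best first, with "p" (0 to 1); they miss things now and then, are a little off and sometimes report something else, mostly with a low value. They report only what shows in the picture. A call takes as long as a camera call.
- spot_in(camera, target): "box" ([centre column, centre row, width, height] as shares, 0 to 1, of the picture: columns of its width, rows of its height, round what is visible of it).
- outline_of(camera, target): "region" (400x640 bool, what is visible of it) and "box" ([centre column, centre row, width, height] as shares, 0 to 1, of the picture: columns of its width, rows of its height, round what is visible of it).
The state is a dict: "clock": time; "joints": joint angles; "joint_velocities": joint speeds; "tau": joint torques, N m; "tcp_pos": TCP position; "eef_rot": TCP orientation; "force": force on the tool from outside, world axes, zero at the start; "torque": the same for the moment, N m; "finger_gap": opening from 0.0 (shut) to 1.0 (fully open); "grasp_force": force on a finger pad.
Only numpy, scipy, OpenCV 4.12 (cv2) and the standard library are available. Lean on these libraries where they do the work, as an engineer would, in place of code of your own. Each camera call takes 0.05 s, during which the arm holds its last target. There are 200 camera calls.

TASK

Get one black-capped vial out of its dispenser: push the black knob all the way forward to its stop, so that the slide pushes the lowest vial out into the tray at the far end, then let go of the knob there so that the spring snaps the slide fully home by itself. Only that one vial should come out, the next one stays in the magazine, and the dispenser with the white knob is left alone.

Things in the scene. Friction and masses are not known exactly. Their poses are not given: they have to be found in the camera images.
- black_knob (a point): point on the black knob (upright block, 18 mm along the slide, 22 across, 40 tall), 60 mm above the worktop, 15 below its top, 25 above the flat slide it stands on. x: level, the way to push (away from the robot); z up. Magazine's rear wall, 66 mm high, is 62 mm ahead at rest, 26 at full stroke; 60 mm clear behind and beside. Fixed twin dispenser 0.15 to 0.45 m away has a white knob.
- black_slide (a joint): travel in m of the aluminium slide (plate 80 x 52 mm, top 35 mm above the worktop) that carries the black knob, along the knob's x: 0 fully home, 0.036 at the end stop. A spring pushes it home with 2 N at home, 8 N at the stop; light friction, damping 20 N per m/s. The dispenser (blue base, clear magazine) is fixed to the worktop.
- black_tray (a point): middle of the floor of the tray at the far end of the black-knobbed dispenser, 4 mm above the worktop, 123 mm ahead of the knob's rest position along the same x axis. The tray is 33 mm long (x) and 54 mm wide (y) inside, its walls 26 mm high. Axes as for the knob.
- black_vial_low_mid (a point): centre of the lowest black-capped vial (white, 23 mm in diameter, 52 mm long), lying across the slide at the bottom of the magazine, 78 mm ahead of the knob at rest, about 27 mm above the worktop; its z axis points to the cap. The slide meets it after about 2 mm and tips it into the tray at about 30 mm.
- black_vial_high_mid (a point): centre of the second black-capped vial, of the same size, lying on the first, about 52 mm above the worktop; it drops into the lowest place when the slide has gone home.
- white_slide (a joint): travel in m of the slide of the white-knobbed dispenser, 0 is home; to be left alone.

How it is judged:
On the way, in this order (a step that is already met when the one before it is completed fails the run):
1. the black-knobbed slide is pushed to its stop (within 4 mm) (value of joint black_slide above 0.032 m), for 0.05 s.
2. the knob is let go near the stop and the slide springs back by itself, untouched (value of joint black_slide above 0.01 m and velocity of joint black_slide below -0.04 m/s and contact force between each of the arm, the fingers and black_slide below 0.1 N), for 0.02 s.
At the end, for the whole second after the job is handed in: The lowest black-capped vial lies in the black-knobbed dispenser's tray (within 15 mm of its middle along the slide, 20 mm across), the slide is home within 4 mm, the second vial has dropped to the bottom of the magazine, and the white-knobbed slide is home (value of joint each of black_slide, white_slide below 0.004 m and x of black_vial_low_mid in the frame of black_tray between -0.015 and 0.015 m and y of black_vial_low_mid in the frame of black_tray between -0.02 and 0.02 m and height (world z) of black_vial_low_mid below 0.035 m and x of black_vial_high_mid in the frame of black_tray between -0.06 and -0.03 m and height (world z) of black_vial_high_mid below 0.04 m); the robot touches nothing.
It fails at once if the white-knobbed slide is worked (moved more than 10 mm) (value of joint white_slide above 0.01 m).
It fails at once if the second black-capped vial leaves the magazine (x of black_vial_high_mid in the frame of black_tray above -0.02 m).
It also fails if it takes over 29 s, if anything falls off the work surface, if the arm or the gripper's body presses on something with over 40 N, if the wrist force passes 120 N, or if a joint passes its speed limit or range.

## Working session

There is one attempt and no reset: what is moved stays moved. The work goes in short steps, Python scripts to look and compute and a tool call to move; the robot and the scene stay as the last step left them, time stands still between calls to the robot, and variables do not carry over. Pictures are saved under pics/ and viewed, at most 10 in all, crops included, and the job is handed in when it is done.

Besides the shell and the picture viewer there is one more tool, called after ">>>" as a command line: name --pt "numbers of a row" for each row, then --argument value for the rest. move_arm: Moves the arm, as the interface text tells. Its arguments: {"type":"object","properties":{"slide":{"type":"array"},"turn":{"type":"array"},"hand":{"type":"number"},"force":{"type":"number"}},"required":["slide","turn"]}

```bash
mkdir -p pics; cat > h.py <<'E'
import numpy as np, cv2
from station import *
def world(cam,uv,d):
    c=get_calibration(cam);K=np.array(c["K"]);k1=c["k1"];T=np.linalg.inv(np.array(c["extrinsics"]))
    uv=np.atleast_2d(uv).astype(float);d=np.atleast_1d(d)
    p=(uv-[K[0,2],K[1,2]])/[K[0,0],K[1,1]];q=p.copy()
    for _ in range(10): q=p/(1+k1*(q**2).sum(1,keepdims=True))
    P=np.c_[q*d[:,None],d]
    return P@T[:3,:3].T+T[:3,3]
E
python3 - <<'E'
from h import *
print(tip_reach() if callable(tip_reach) else tip_reach, state())
ims=[]
for c in("scene","top"):
    im,d=grab_frame(c);ims.append(im);np.savez(f"{c}.npz",im=im,d=d)
    cv2.imwrite(f"pics/{c}.png",im[:,:,::-1])
    for t in("black_knob","black_slide","black_vial_high_mid","white_slide"):
        for o in outline_of(c,t)[:2]:
            m=cv2.erode(o["region"].astype(np.uint8),np.ones((3,3)))>0
            v,u=np.nonzero(m&(d>0))
            print(c,t,round(o["p"],2),np.round(np.array(o["box"])*[640,400,640,400]))
            if len(u):
                P=world(c,np.c_[u,v],d[v,u]);print(np.round(np.median(P,0),3),np.round(np.percentile(P,[2,98],0),3).tolist())
E
```

```text
0.1734 {'clock': 0.0, 'joints': array([ 1.15960931e+00,  1.31154009e-01,  1.48931695e+00,  1.07473453e-05,
        1.52297512e+00, -8.53835556e-02]), 'joint_velocities': array([-0.00029785,  0.00173263, -0.00026666,  0.00077964, -0.0011718 ,
        0.00030434]), 'tau': array([ 5.29640347e-04, -5.69361520e+01, -5.00573087e+01, -1.69063082e-04,
        1.38973090e-02,  1.13716123e-05]), 'tcp_pos': array([0.19191481, 0.56822995, 0.40362771]), 'eef_rot': array([ 1.62182389e-01,  9.86760363e-01, -8.96977066e-04, -2.32935307e-04]), 'force': array([-0.94138597, -0.67051765, -0.42668419]), 'torque': array([ 0.02472041, -0.02390614,  0.00479019]), 'grasp_force': 0.0, 'finger_gap': 0.9985079567920305}
scene black_knob 0.79 [248. 210.  36.  30.]
[0.423 0.285 0.036] [[0.396, 0.265, 0.026], [0.467, 0.332, 0.075]]
scene black_slide 0.72 [247. 209.  34.  34.]
[0.422 0.284 0.036] [[0.395, 0.264, 0.026], [0.469, 0.33, 0.075]]
scene white_slide 0.64 [352. 239.  54.  32.]
[0.569 0.107 0.036] [[0.545, 0.09, 0.026], [0.62, 0.139, 0.075]]
scene white_slide 0.31 [255. 204.  61.  59.]
[0.451 0.302 0.035] [[0.387, 0.254, 0.004], [0.531, 0.368, 0.072]]
top black_knob 0.58 [270. 267.  35.  41.]
[0.433 0.301 0.036] [[0.399, 0.27, 0.032], [0.465, 0.333, 0.077]]
top black_slide 0.81 [271. 266.  38.  35.]
[0.433 0.301 0.036] [[0.399, 0.269, 0.032], [0.466, 0.333, 0.076]]
top black_vial_high_mid 0.5 [253. 247.  28.  23.]
[0.475 0.337 0.058] [[0.458, 0.319, 0.052], [0.491, 0.356, 0.061]]
top white_slide 0.77 [358. 199.  29.  42.]
[0.582 0.117 0.036] [[0.547, 0.093, 0.031], [0.619, 0.141, 0.077]]
```

View pics/scene.png

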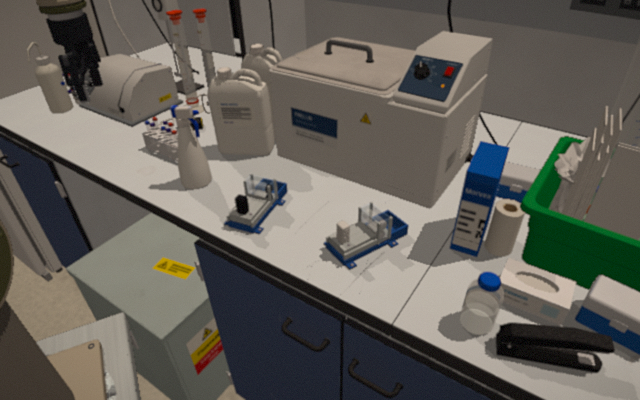

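View pics/top.png

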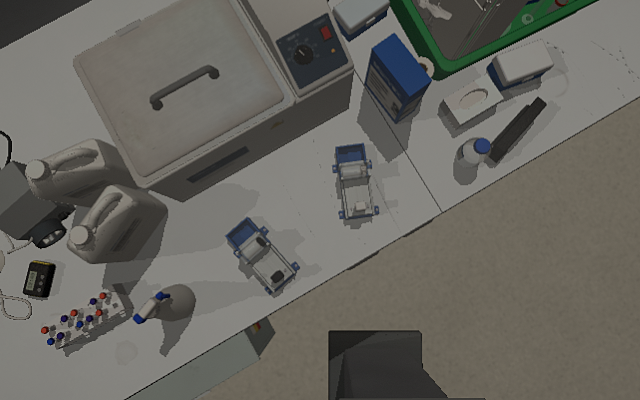

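The black knob shows in the scene view at about (241,204) and in the top view at about (278,277). Its dispenser points up-left in the top view, and the white-knob twin is at about (355,190).

```bash
python3 - <<'E'
from h import *
for c in("top","scene"):
    z=np.load(c+".npz");im,d=z["im"],z["d"]
    v,u=np.nonzero(d>0);P=world(c,np.c_[u,v],d[v,u]);col=im[v,u].astype(int)
    near=np.hypot(P[:,0]-.46,P[:,1]-.325)<.14
    blk=near&(col.max(1)<60)&(P[:,2]>.045)&(P[:,2]<.09)&(np.hypot(P[:,0]-.425,P[:,1]-.285)<.05)
    Q=P[blk];print(c,"blk",len(Q),np.round(np.median(Q,0),4),np.round(Q.min(0),3),np.round(Q.max(0),3))
    t=Q[Q[:,2]>.070];print(" top",len(t),np.round(t.mean(0),4))
    blue=near&(col[:,2]>col[:,0]*1.5+15)&(P[:,2]<.06)
    B=P[blue];
    if len(B): print(" blue rect",len(B),cv2.minAreaRect((B[:,:2]*1000).astype(np.float32)),B[:,2].max())
    S=P[near&(P[:,2]>.031)&(P[:,2]<.039)]; print(" plate rect",len(S),cv2.minAreaRect((S[:,:2]*1000).astype(np.float32)),S.mean(0))
for c,s in(("top",(200,200,320,310)),("scene",(210,165,300,240))):
    im=np.load(c+".npz")["im"][s[1]:s[3],s[0]:s[2]]
    cv2.imwrite(f"pics/{c}_c.png",cv2.resize(im[:,:,::-1],None,fx=5,fy=5,interpolation=cv2.INTER_CUBIC))
E
```

```text
top blk 97 [0.4153 0.2841 0.0742] [0.403 0.274 0.05 ] [0.425 0.297 0.079]
 top 84 [0.4146 0.2851 0.0746]
 blue rect 109 ((461.7435302734375, 328.31243896484375), (155.37074279785156, 85.64227294921875), 41.93312072753906) 0.03960033738571289
 plate rect 836 ((460.13079833984375, 325.5611572265625), (157.53866577148438, 63.02474594116211), 41.49055862426758) [0.43626852 0.30330015 0.03504107]
scene blk 157 [0.4153 0.2804 0.0646] [0.406 0.273 0.045] [0.427 0.291 0.077]
 top 51 [0.4162 0.2825 0.0743]
 blue rect 374 ((469.98468017578125, 305.42431640625), (170.87460327148438, 80.6241455078125), 23.72978401184082) 0.0596752819227262
 plate rect 509 ((444.2729797363281, 312.26513671875), (109.63495635986328, 66.88265228271484), 41.686981201171875) [0.44108323 0.29990602 0.03511568]
```

View pics/top_c.png

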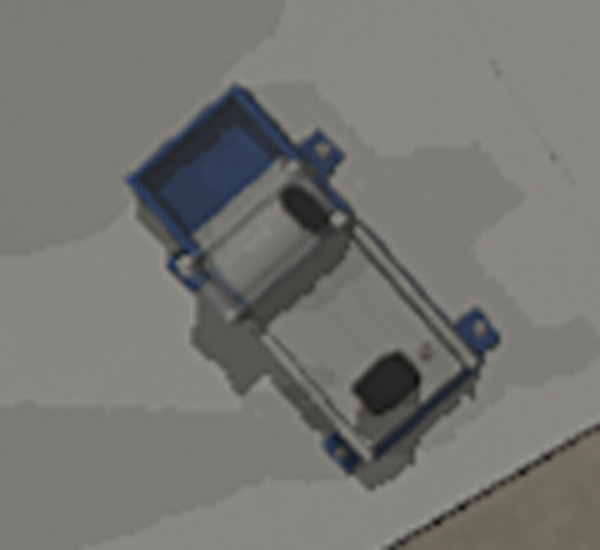

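```bash
python3 - <<'E'
from h import *
a=np.array([.192,.568]);b=np.array([.3815,.2543]);L=np.linalg.norm(b-a);t=(b-a)/L
for c in("top","scene"):
    z=np.load(c+".npz");d=z["d"];v,u=np.nonzero(d>0);P=world(c,np.c_[u,v],d[v,u])
    q=P[:,:2]-a;s=q@t;n=q@[-t[1],t[0]]
    for lo in np.arange(-.05,L+.05,.06):
        m=(s>lo)&(s<lo+.06)&(abs(n)<.1)&(P[:,2]<.6)
        print(c,round(lo,2),m.sum(),np.round(np.percentile(P[m,2],99.5),3) if m.any() else None)
E
```

```text
top -0.05 2026 0.005
top 0.01 2002 0.004
top 0.07 1861 0.192
top 0.13 2575 0.172
top 0.19 1642 0.005
top 0.25 1638 0.004
top 0.31 1611 0.077
top 0.37 1687 0.038
scene -0.05 2390 0.44
scene 0.01 4477 0.44
scene 0.07 1887 0.121
scene 0.13 5815 0.146
scene 0.19 2575 0.002
scene 0.25 3038 0.002
scene 0.31 3426 0.076
scene 0.37 3775 0.036
```

>>> move_arm --pt "0 0 -1" --pt "0 0 -1" --pt "0 0 0" --pt "0 0 0" --pt "0 0 0" --turn '[-10,-10,-10,-10,-10]' --hand -1 --force 60

```text
clock: 1.12
tcp_pos: [0.192, 0.5685, 0.4247]
eef_rot: [-0.273, 0.962, 0.0, 0.0]
force: [-0.3, -0.8, -1.6]
finger_gap: 0.002
grasp_force: 0.0
```

>>> move_arm --pt "0 0 0" --pt "1 -5 0" --pt "1 -5 0" --pt "1 -5 0" --pt "1 -5 0" --turn '[-10.3,0,0,0,0]'

```text
clock: 1.75
tcp_pos: [0.2955, 0.391, 0.4249]
eef_rot: [-0.356, 0.935, 0.0, 0.0]
force: [0.7, 0.9, 0.2]
finger_gap: -0.0
grasp_force: 0.0
```

>>> move_arm --pt "1 -5 0" --pt "1 -5 0" --pt "0.6 -4 0" --pt "0 -2 0" --pt "0 0 0" --turn '[0,0,0,0,0]'

```text
clock: 2.38
tcp_pos: [0.3825, 0.2545, 0.4249]
eef_rot: [-0.354, 0.935, -0.0, 0.0]
force: [-0.4, 0.2, 0.1]
finger_gap: 0.001
grasp_force: 0.0
```

```bash
cat > w.py <<'E'
from h import *
from scipy.spatial.transform import Rotation as R
s=state();r=R.from_quat(s["eef_rot"]).as_matrix()
k=np.array([.4152,.2842,0]);f=np.array([.748,.664,0])
tgt=k-.045*f+[0,0,.231]
print(s["clock"],s["tcp_pos"],"xdeg",np.degrees(np.arctan2(r[1,0],r[0,0])),"to go cm",100*r.T@(tgt-s["tcp_pos"]),"force",s["force"])
E
python3 w.py
```

```text
2.375 [0.38252522 0.25454644 0.42486926] xdeg -138.51468897782317 to go cm [ 0.09531483  0.05295918 19.38688304] force [-0.42751634  0.23627515  0.13902507]
```

>>> move_arm --pt "0.1 0.05 5" --pt "0 0 5" --pt "0 0 5" --pt "0 0 3" --pt "0 0 1.4" --turn '[0,0,0,0,0]'

```text
clock: 3.0
tcp_pos: [0.3795, 0.2556, 0.2288]
eef_rot: [-0.356, 0.935, -0.0, -0.002]
force: [0.3, -0.2, 0.6]
finger_gap: 0.0
grasp_force: 0.0
```

```bash
python3 w.py; python3 - <<'E'
from h import *
o=[]
for c,s in(("top",(230,220,310,300)),("scene",(200,150,300,250))):
    im,d=grab_frame(c)
    o.append(cv2.resize(im[s[1]:s[3],s[0]:s[2],::-1],(400,400),interpolation=cv2.INTER_CUBIC))
cv2.imwrite("pics/down.png",np.hstack(o))
E
```

```text
3.0 [0.37953187 0.25555023 0.22880457] xdeg -138.31429142456227 to go cm [-0.06751701 -0.22520182 -0.21996616] force [ 0.31377632 -0.18018518  0.62760966]
```

View pics/down.png

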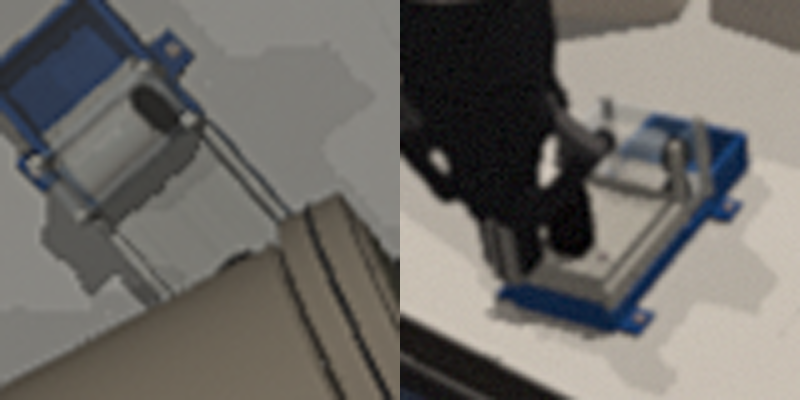

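The shut fingers (right half, about (520,240)) stand behind the knob (575,220) and clear of it. I'll push now.

>>> move_arm --pt "-1 -0.2 -0.2" --pt "-1 0 0" --pt "-1 0 0" --pt "-0.5 0 0" --pt "0 0 0" --turn '[0,0,0,0,0]'

```text
clock: 3.72
tcp_pos: [0.4084, 0.2771, 0.2326]
eef_rot: [-0.355, 0.935, -0.0, -0.0]
force: [-2.5, -2.8, 2.3]
finger_gap: 0.001
grasp_force: 1.5
```

```bash
python3 w.py
```

```text
3.725 [0.40844084 0.27713643 0.23263348] xdeg -138.36002961517565 to go cm [3.5263512  0.0822678  0.16495285] force [-2.53268814 -2.77220847  2.25174828]
```

>>> move_arm --pt "-0.8 0 0" --pt "-0.8 0 0" --pt "-0.6 0 0" --pt "0 0 0" --turn '[0,0,0,0]'

```text
clock: 4.22
tcp_pos: [0.4243, 0.2913, 0.2322]
eef_rot: [-0.355, 0.935, -0.0, -0.001]
force: [-4.1, -4.2, 4.3]
finger_gap: -0.0
grasp_force: 3.0
```

```bash
python3 w.py
```

```text
4.225 [0.4242939  0.29129887 0.23216213] xdeg -138.36505787223453 to go cm [5.65191681 0.07668377 0.12954633] force [-4.14401491 -4.20370206  4.33010202]
```

>>> move_arm --pt "-0.3 0 0" --pt "-0.2 0 0" --pt "0 0 0" --turn '[0,0,0]'

```text
clock: 4.6
tcp_pos: [0.4278, 0.2944, 0.2321]
eef_rot: [-0.355, 0.935, -0.0, -0.001]
force: [-4.4, -4.6, 3.8]
finger_gap: -0.0
grasp_force: 3.4
```

>>> move_arm --pt "-0.3 0 0" --pt "0 0 0" --turn '[0,0]'

```text
clock: 4.85
tcp_pos: [0.4297, 0.2961, 0.232]
eef_rot: [-0.355, 0.935, -0.001, -0.002]
force: [-8.3, -7.9, 7.3]
finger_gap: -0.006
grasp_force: 5.6
```

>>> move_arm --pt "-0.3 0 0" --pt "0 0 0" --turn '[0,0]'

```text
clock: 5.1
tcp_pos: [0.4306, 0.2969, 0.2314]
eef_rot: [-0.355, 0.935, -0.002, -0.005]
force: [-17.8, -17.4, 16.1]
finger_gap: -0.005
grasp_force: 12.6
```

```bash
python3 - <<'E'
from h import *
o=[]
for c,s in(("top",(215,210,295,290)),("scene",(210,150,300,240))):
    im,d=grab_frame(c)
    o.append(cv2.resize(im[s[1]:s[3],s[0]:s[2],::-1],(400,400),interpolation=cv2.INTER_CUBIC))
cv2.imwrite("pics/stop.png",np.hstack(o))
E
```

```text
(no output)
```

View pics/stop.png

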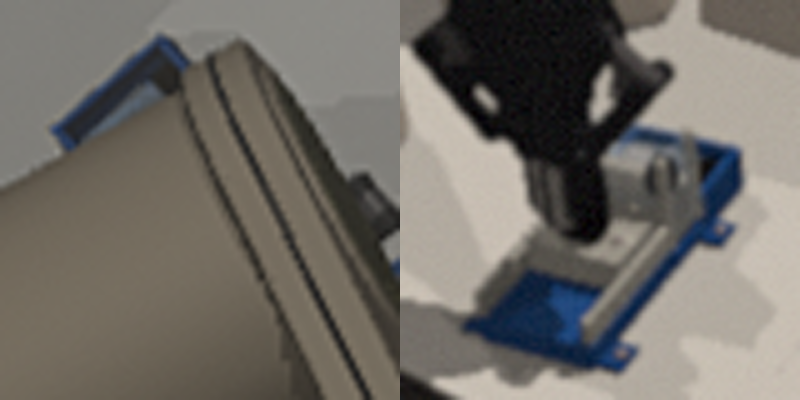

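The slide is at its stop: the open blue base shows behind it, and there is a vial in the tray area (top view, about (125,115)). I'll ease the load a little and lift straight off.

>>> move_arm --pt "0.3 0 0" --pt "0 0 -6" --pt "0 0 -6" --pt "0 0 -4" --pt "0 0 0" --turn '[0,0,0,0,0]'

```text
clock: 5.82
tcp_pos: [0.4317, 0.2976, 0.3975]
eef_rot: [-0.355, 0.935, 0.001, 0.004]
force: [-0.2, 0.3, -0.7]
finger_gap: -0.0
grasp_force: 0.0
```

>>> move_arm --pt "3 4 0" --pt "3 5 0" --pt "3 5 0" --pt "0 0 0" --turn '[0,0,0,0]'

```text
clock: 6.32
tcp_pos: [0.2673, 0.3426, 0.3913]
eef_rot: [-0.358, 0.934, 0.0, -0.001]
force: [0.1, 0.7, -0.5]
finger_gap: 0.0
grasp_force: 0.0
```

```bash
python3 - <<'E'
from h import *
o=[]
for c,s in(("top",(215,210,305,300)),("scene",(210,150,300,240))):
    im,d=grab_frame(c)
    o.append(cv2.resize(im[s[1]:s[3],s[0]:s[2],::-1],(400,400),interpolation=cv2.INTER_CUBIC))
    v,u=np.nonzero(d>0);P=world(c,np.c_[u,v],d[v,u]);col=im[v,u].astype(int)
    Q=P[(col.max(1)<60)&(P[:,2]>.07)&(P[:,2]<.085)&(np.hypot(P[:,0]-.425,P[:,1]-.29)<.05)]
    print(c,"knob top",len(Q),Q.mean(0) if len(Q) else "")
cv2.imwrite("pics/after.png",np.hstack(o));print(state()["clock"])
E
```

```text
top knob top 83 [0.41409309 0.28517524 0.07486232]
scene knob top 54 [0.41615376 0.28244251 0.07379313]
6.425
```

View pics/after.png

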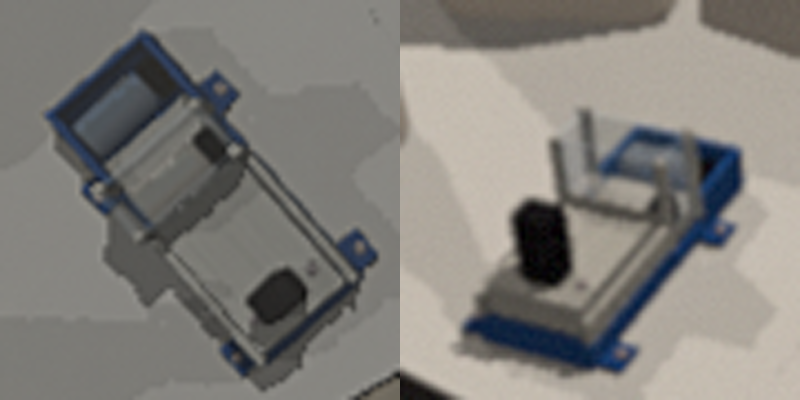

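The knob is back home, with its top where it was measured at rest. One vial lies in the tray (top view, about (120,105)), and the next is at the bottom of the magazine (about (185,165)).

```bash
python3 -c "
from station import *
print(close_job())"
```

```text
the job is handed in; nothing more can be done
None
```

I handed the job in, though the system gave no verdict back: one black-capped vial is in the tray, the black slide sprang back home on its own, the second vial dropped to the bottom of the magazine, and the white-knob dispenser was not touched.

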